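# Send the sample tray through the dryer's infeed flap

### The job

Push the yellow sample tray of fruit slices along its lane with the fingertips, through the orange swing flap at the end, until it tips over the sill and slides down the chute; then draw the fingers back so that the flap swings shut behind it. Slide it steadily, without flicking or lifting it, and leave the empty white tray, its flap and everything else where they are.

Things in the scene. Friction and masses are not known exactly. Their poses are not given: they have to be found in the camera images.
- infeed: fixed infeed of the dryer, white with aluminium deck and blue rails, 256 mm wide. Origin at table level, half-way across, below the line of the flaps' closed lower edges; x = feed direction (away from the robot), y left, z up. Smooth level deck (friction about 0.15) 100 mm above the table from x = -215 mm to the sill edge at x = +18 mm. Lane centres at y = +62 and -62 mm
- lane_left (a point): point on the deck in the middle of the left lane (infeed y = +62 mm), at infeed x = 0, axes as the infeed's. The lane is 116 mm wide between blue rails 8 mm thick and 12 mm high. In line with the rails stand the flap's posts, from x = 12 to 40 mm, 74 mm above the deck
- lane_right (a point): the same point of the right lane (infeed y = -62 mm)
- chute (a point): point on the surface of the slick chute, half-way across, at infeed x = +100 mm. The chute starts at the sill edge (infeed x = +18 mm) and goes down at 28 degrees for 180 mm to a low stop, where a tray comes to rest by itself
- flap_left (a joint): orange gravity flap of the left lane, 106 mm wide; rad, 0 = shut, up to 1.4 as it swings in the feed direction. Axle at its top: infeed x = +26 mm, 66 mm above the deck. Shut, it leans towards the robot: lower edge at x = 0, 12 mm above the deck. A counterweight bar behind the axle closes it and rises as it opens, to at most 50 mm above the axle. Opens with under 1 N
- flap_right (a joint): the same flap on the right lane
- sample_center (a point): centre (half-way up) of the yellow slotted sample tray with fruit slices, loose on the deck in either lane: 84 mm along its x, 92 mm along its y, 24 mm high, about 0.18 kg, centre of mass near its middle; x axis roughly in the feed direction. It tips over the sill once its centre is past the sill edge: its near rim must be pushed to about infeed x = -15 to 0 mm
- spare_center (a point): centre (half-way up) of the empty white slotted tray of the same size, waiting in the other lane; leave alone
- sanitiser: clear bottle with a blue cap, 64 mm across, 170 mm tall; origin at the centre of its underside; leave alone
- jar: glass jar with a steel lid, 72 mm across, 85 mm tall; origin at the centre of its underside; leave alone
- cup: blue mug, 80 mm across, 85 mm tall; origin at the centre of its underside; leave alone
- brush: hand brush lying on the table; origin under its middle, x axis along it; leave alone
- spatula: spatula lying on the table; origin under its middle, x axis along it; leave alone
- tin: small round steel tin, 70 mm across, 50 mm tall; origin at the centre of its underside; leave alone
- sample: the yellow tray as a body; origin at the centre of its underside, 12 mm below its centre, x and y along its 84 and 92 mm sides
There are look-alikes about, which are no part of the job. Of the things that look like the sample, the smallest one is meant.

How it is judged:
By the outcome, as a careful person would: the job done as asked, in the order asked, and still so for the second after the job is handed in, with the robot touching nothing.
It also fails if it takes over 32 s, if anything falls off the work surface, if the arm or the gripper's body presses on something with over 40 N, if the wrist force passes 120 N, or if a joint passes its speed limit or range.

### The arm

A 6-joint arm with a two-finger parallel gripper is mounted at the origin on the work surface. World frame = base frame: x ahead of the robot, y to its left, z up, the work surface at z = 0. Lengths are in m, angles in rad, forces in N, time in s.
With the tool pointing down it reaches from about 0.4 to 0.825 m from the base axis. Payload 7 kg.
Tool frame: the origin (TCP) lies between the finger pads; the fingertips stand 25 mm ahead of it and the grasp point (between the pads) lies 6 mm ahead of it (finger_overhang is the z of the fingertips in the tool frame, in m); z points along the fingers, y is the line along which they close (so a half turn about z gives the same grasp; the last joint's range is limited). The gripper opens to 85 mm and grips with 20 to 120 N. Pads are 22 mm wide; open, the fingers measure 114 mm over their backs; the gripper's body (76 mm by 85 mm) begins 54 mm behind the grasp point. The pads swing forward as they close: fully open they stand 13 mm farther back than shut.
Start: joints at [-0.87, 0.359, 0.012, 0, -1.224, -0.288], TCP at [0.271, -0.618, 0.256] pointing down, gripper open.
Joint ranges: [-3.07, 3.07], [-1.43, 2.12], [-1.02, 1.25], [-3.03, 1.67], [-3.05, -0], [-3.03, 3.03]. Speed limits (rad/s): [2.39, 2.39, 3.01, 3.14, 3.14, 3.14].

### API

Orientations are given as [roll, pitch, yaw] about the fixed x, y, z axes, in that order (R = Rz(yaw) Ry(pitch) Rx(roll)).
In Python, from bench import observe, camera, get_calibration, finish_job, finger_overhang gives the robot as it stands.
- The arm moves only by the shell command python3 -m crank 'ROWS' [FORCE]. ROWS is JSON, one flat list of numbers, 5 for each row, row after row: the closure, from -1 (fully open) to 1 (shut), so that 0 is half open, then the shift along the tool's x, y, z scaled (see below), then the turn about the tool's z scaled (see below). In form: [jaw, dx, dy, dz, spin, jaw, dx, dy, dz, spin, ...]. A call has 1 to 5 rows; each row shifts and turns the commanded pose from where the row before left it, along the tool's axes as they then stand; what a row does not reach is not made up. The controller multiplies each number of a shift by 0.12 m and each number of a turn by 60 degrees. A row lasts 1/10 s, in which the tool goes at most 50 mm and 8.59 degrees, less where a joint would pass 70% of its speed; a pose out of reach is approached as far as the arm can. A call with a number of a shift or a turn outside -1 to 1 is refused whole. A call with a gripper value outside its range is refused whole. The fingers move at their own pace and stop on an object; FORCE is the grip in N (left out, the last holds). Time passes only in rows, so rows that do not move let the fingers close. It gives the time, the measured TCP pose, the force, the opening and the grip force at its end, in the units of the state.
- observe(): the state, without advancing time (a new reading comes with each control period).
- camera(name): name is "scene" or "side" or "wrist"; returns the picture (480x640x3 uint8, blue, green, red); there is no depth.
- get_calibration(name): a dict with "camera_matrix" (3x3 intrinsics, pixels), "R" (3x3) and "t" (3): a world point X has camera coordinates R X + t; the wrist camera has in their place "hand_eye" (4x4, takes a point from camera to tool coordinates, whose origin is the TCP and whose axes are the flange's). Camera axes: x right, y down, z forward; pixel columns grow to the right and rows downward; lengths in m; the calibration is good to about 2 mm. A picture is of the moment at which its call begins: read the wrist's pose just before it. get_calibration takes no time and is no camera call.
- finish_job(): hands the job in; it is judged then, once.
The state is a dict: "clock": time; "qpos": joint angles; "joint_velocities": joint speeds; "joint_torque": joint torques, N m; "position": TCP position; "tool_rot": TCP orientation; "force": force on the tool from outside, world axes, zero at the start; "moment": the same for the moment, N m; "finger_gap": finger opening in m; "finger_force": force on a finger pad.
Only numpy, scipy, OpenCV 4.12 (cv2) and the standard library are available. Lean on these libraries where they do the work, as an engineer would, in place of code of your own. Each camera call takes 0.05 s, during which the arm holds its last target. There are 200 camera calls.

## Working session

There is one attempt and no reset: what is moved stays moved. The work goes in short steps, Python scripts to look and compute and a shell command to move; the robot and the scene stay as the last step left them, time stands still between calls to the robot, and variables do not carry over. Pictures are saved under pics/ and viewed, at most 10 in all, crops included, and the job is handed in when it is done.

```bash
mkdir -p pics; python3 - <<'E'
from bench import *
import cv2
for n in("scene","side"):
    cv2.imwrite(f"pics/{n}0.png",camera(n)); c=get_calibration(n); print(n,c)
print(get_calibration("wrist")); s=observe(); print(s, finger_overhang)
E
```

```text
scene {'camera_matrix': array([[441.31547785,   0.        , 316.84135335],
       [  0.        , 441.31547785, 237.23961953],
       [  0.        ,   0.        ,   1.        ]]), 'R': array([[-0.33926794,  0.94061536, -0.01183277],
       [ 0.71372433,  0.24919652, -0.6545981 ],
       [-0.61277634, -0.23052949, -0.75588446]]), 't': array([ 0.19706515, -0.32608437,  1.75212083])}
side {'camera_matrix': array([[473.11196485,   0.        , 317.14650791],
       [  0.        , 473.11196485, 244.10249087],
       [  0.        ,   0.        ,   1.        ]]), 'R': array([[ 0.79286118,  0.60934777,  0.00815187],
       [ 0.36517563, -0.46435912, -0.80685647],
       [-0.48787079,  0.64270204, -0.59069127]]), 't': array([-0.45846228, -0.13100157,  1.71824166])}
{'camera_matrix': array([[331.92674021,   0.        , 317.91414893],
       [  0.        , 331.92674021, 235.8571127 ],
       [  0.        ,   0.        ,   1.        ]]), 'hand_eye': array([[ 4.47610998e-04, -9.59733907e-01, -2.80910354e-01,
         7.26435446e-02],
       [ 9.99999900e-01,  4.25385572e-04,  1.40094500e-04,
      
[... 189 characters left out ...]
)}
{'clock': 0.1, 'qpos': array([-8.69900915e-01,  3.59347357e-01,  1.11683879e-02, -2.91560777e-04,
       -1.22410510e+00, -2.88095555e-01]), 'joint_velocities': array([ 0.00124702, -0.00204693,  0.00120889,  0.00184448,  0.00012117,
       -0.00195943]), 'joint_torque': array([-1.06300573e-03, -5.84764409e+01,  2.94109869e+01,  6.95458308e+00,
       -3.17881713e-03,  7.98291012e-06]), 'position': array([ 0.27061322, -0.61796139,  0.25544744]), 'tool_rot': array([ 3.14008835e+00, -1.59939594e-04, -2.72889195e+00]), 'force': array([ 0.38861781, -0.62466212, -0.62022737]), 'moment': array([-0.0011973 , -0.00703007,  0.01664309]), 'finger_force': 0.0, 'finger_gap': 0.08524072368746302} 0.025
```

View pics/scene0.png

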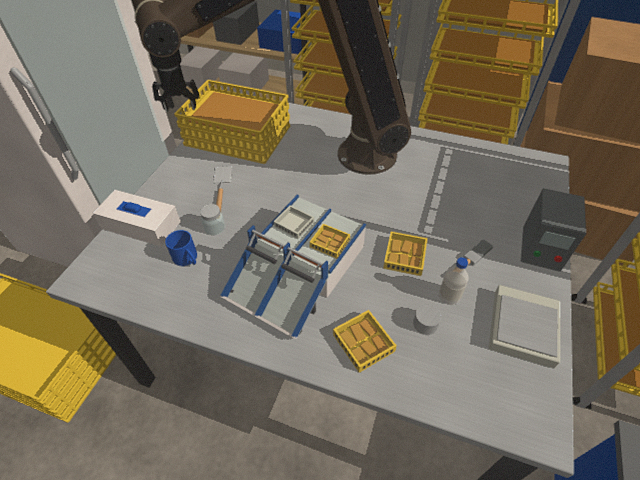

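View pics/side0.png

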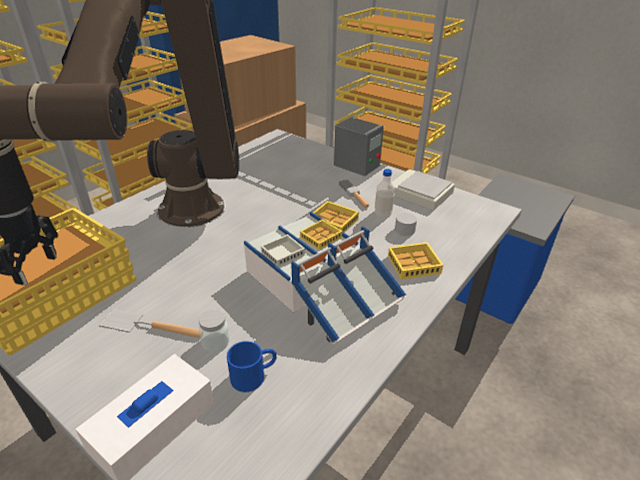

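The yellow sample is on the infeed deck at about scene (330,238) and side (321,234), in the left lane. The white tray is next to it at scene (293,221). I'll zoom in on both.

```bash
python3 - <<'E'
import cv2,numpy as np
a=cv2.imread("pics/scene0.png")[185:345,210:380]; b=cv2.imread("pics/side0.png")[190:350,235:415]
f=lambda i:cv2.resize(i,(400,int(400*i.shape[0]/i.shape[1])),interpolation=cv2.INTER_CUBIC)
a,b=f(a),f(b);h=max(a.shape[0],b.shape[0])
p=lambda i:np.vstack([i,np.zeros((h-i.shape[0],400,3),np.uint8)])
cv2.imwrite("pics/crop1.png",np.hstack([p(a),p(b)]))
E
```

```text
(no output)
```

View pics/crop1.png

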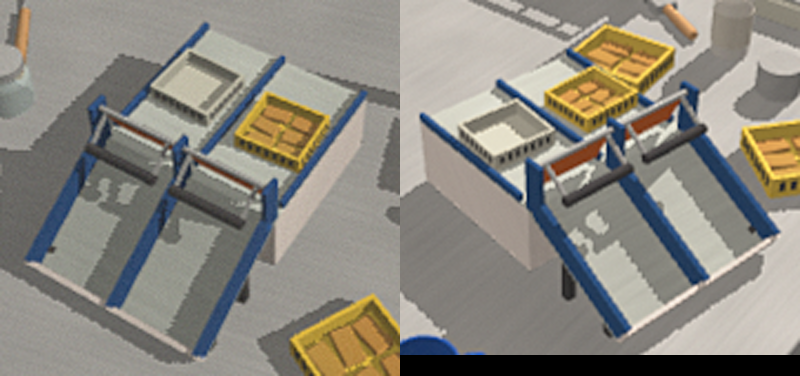

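The crop shows the left-lane rail starts and the sample's rim corners clearly. I'll cast rays through these.

```bash
cat > h.py <<'E'
import numpy as np, cv2
from bench import *
from scipy.spatial.transform import Rotation as Ro
def cast(c,px,z):
    px=np.atleast_2d(np.array(px,float)); K=np.array(c["camera_matrix"]);R=c["R"];t=c["t"]
    o=-R.T@t; d=np.c_[px,np.ones(len(px))]@np.linalg.inv(K).T@R
    return o+d*((z-o[2])/d[:,2])[:,None]
def wristcal(s):
    c=dict(get_calibration("wrist")); T=np.eye(4); T[:3,:3]=Ro.from_euler("xyz",s["tool_rot"]).as_matrix(); T[:3,3]=s["position"]
    M=np.linalg.inv(T@np.array(c["hand_eye"])); c["R"]=M[:3,:3]; c["t"]=M[:3,3]; return c
E
python3 - <<'E'
from h import *
np.set_printoptions(precision=4,suppress=True)
c=get_calibration("scene"); s=170/400
f=lambda p:np.array(p)*s+[210,185]
r=cast(c,f([(205,27),(281,60),(362,95)]),.112); print("railstart",r)
print("postbase mid of rails near post",cast(c,f([(130,122),(185,140)]),.112))
d=r[0]-r[2]; print("width",np.linalg.norm(d),"feed yaw",np.arctan2(d[0],-d[1])*-1)
t=cast(c,f([(265,93),(330,130),(307,170),(237,125)]),.124);print("tray",t,t.mean(0),np.linalg.norm(np.diff(t,axis=0),axis=1))
c2=get_calibration("side"); g=lambda p:np.array(p)*180/400+[235,190]
r2=cast(c2,g([(423,116),(503,85),(577,48)])-np.array([180,0]),.112);print("side rails",r2)
t2=cast(c2,g([(590,67),(638,91),(596,120),(546,95)])-np.array([180,0]),.124);print("side tray",t2,t2.mean(0))
E
```

```text
railstart [[ 0.4171 -0.1261  0.112 ]
 [ 0.443  -0.0059  0.112 ]
 [ 0.4687  0.1143  0.112 ]]
postbase mid of rails near post [[ 0.6113 -0.1527  0.112 ]
 [ 0.6159 -0.0748  0.112 ]]
width 0.24582863489784249 feed yaw 0.2113235056863431
tray [[ 0.5174 -0.0026  0.124 ]
 [ 0.5499  0.095   0.124 ]
 [ 0.6201  0.0873  0.124 ]
 [ 0.5805 -0.0178  0.124 ]] [0.5669 0.0405 0.124 ] [0.1029 0.0706 0.1124]
side rails [[ 0.4201 -0.1346  0.112 ]
 [ 0.4546 -0.0168  0.112 ]
 [ 0.4758  0.1188  0.112 ]]
side tray [[ 0.531   0.0765  0.124 ]
 [ 0.6157  0.0698  0.124 ]
 [ 0.6111 -0.0164  0.124 ]
 [ 0.5261 -0.0125  0.124 ]] [0.571  0.0294 0.124 ]
```

```bash
python3 -m crank '[0,0,0,-0.1,0.119, 0,0,0,-0.1,0.119, 0,0,0,-0.1,0.119, 0,0,0,-0.1,0.119, 0,0,0,-0.1,0.119]'; python3 -m crank '[0,-0.047,0.387,0,0, 0,-0.047,0.387,0,0, 0,-0.047,0.387,0,0, 0,-0.047,0.387,0,0, 0,-0.047,0.387,0,0]'
```

```text
clock: 0.6
position: [0.2707, -0.6181, 0.3162]
tool_rot: [3.141, -0.001, 2.926]
force: [0.7, -0.1, -1.2]
finger_gap: 0.0427
finger_force: 0.0
clock: 1.1
position: [0.3469, -0.3953, 0.3159]
tool_rot: [3.141, -0.0, 2.931]
force: [1.3, 0.5, -0.6]
finger_gap: 0.0424
finger_force: 0.0
```

```bash
python3 -m crank '[0,-0.047,0.387,0,0, 0,-0.047,0.387,0,0, 0,-0.047,0.387,0,0, 0,-0.047,0.387,0,0, 0,-0.047,0.387,0,0]'; python3 -m crank '[0,-0.047,0.387,0,0, 0,-0.047,0.387,0,0, 0,-0.047,0.387,0,0, 0,-0.047,0.387,0,0, 0,0,0,0,0]'
python3 - <<'E'
from h import *
s=observe(); cv2.imwrite("pics/w1.png",camera("wrist")); np.save("w1.npy",np.r_[s["position"],s["tool_rot"]]); print(s["position"],s["tool_rot"])
E
```

```text
clock: 1.6
position: [0.4228, -0.174, 0.3163]
tool_rot: [3.141, 0.0, 2.931]
force: [0.9, -0.5, -0.4]
finger_gap: 0.0428
finger_force: 0.0
clock: 2.1
position: [0.4849, 0.0052, 0.3157]
tool_rot: [3.141, -0.001, 2.936]
force: [-0.4, 0.2, -0.6]
finger_gap: 0.0427
finger_force: 0.0
[0.48487084 0.00516142 0.31569049] [ 3.14149400e+00 -5.77510841e-04  2.93552172e+00]
```

View pics/w1.png

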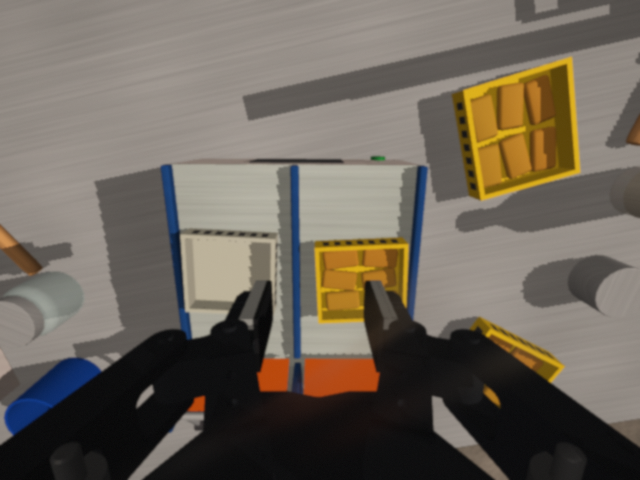

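The wrist view shows the deck near edge at row ~165, the rail starts at columns 167/295/423, and the sample at (315–408, 240–322). Now I'll measure from the masks.

```bash
python3 - <<'E'
from h import *
np.set_printoptions(precision=4,suppress=True)
v=np.load("w1.npy"); c=wristcal(dict(position=v[:3],tool_rot=v[3:])); im=cv2.imread("pics/w1.png")
h=cv2.cvtColor(im,cv2.COLOR_BGR2HSV)
b=cv2.inRange(h,(105,120,50),(125,255,255))
dirs=[];pts=[]
for lo,hi,y1 in((150,195,320),(283,307,330),(395,435,280)):
    m=np.zeros_like(b); m[175:y1,lo:hi]=b[175:y1,lo:hi]
    rows=[(np.nonzero(m[y])[0].mean(),y) for y in range(175,y1) if m[y].any()]
    P=cast(c,rows,.112)[:,:2]; u=cv2.fitLine(P.astype(np.float32),cv2.DIST_HUBER,0,1e-4,1e-4).ravel()
    d=u[:2]*np.sign(u[0]); print("rail",d,np.arctan2(d[1],d[0]),u[2:]); dirs.append(d);pts.append(u[2:])
yaw=np.arctan2(*np.mean(dirs,0)[::-1]); ex=np.array([np.cos(yaw),np.sin(yaw)]);ey=np.array([-ex[1],ex[0]])
yr=[p@ey for p in pts]; print("yaw",yaw,"rail spacing",np.diff(yr))
st=cast(c,[(167,166),(295,166),(423,168)],.112)[:,:2]; x0=(st@ex).mean()+.215; print("x starts",st@ex)
O=ex*x0+ey*np.mean(yr); L=O+ey*.062; print("O",O,"lane_left",L)
m=cv2.inRange(h,(20,150,90),(32,255,255)); m[:,:305]=0;m[:,418:]=0;m[:225]=0;m[340:]=0
k,_=cv2.findContours(m,cv2.RETR_EXTERNAL,cv2.CHAIN_APPROX_NONE); k=np.vstack([q for q in k if cv2.contourArea(q)>30]); print(cv2.boundingRect(k))
for p in((315,244),(408,240),(408,321),(319,322)):
    w=cast(c,p,.124)[0,:2]-L; print("corner in lane",w@ex,w@ey)
t=v[:2]-L; print("TCP in lane",t@ex,t@ey,"tool yaw err",v[5]-np.pi-yaw)
E
```

```text
rail [ 0.9745 -0.2243] -0.22626871 [ 0.4872 -0.1454]
rail [ 0.9784 -0.2065] -0.20798682 [ 0.52   -0.0265]
rail [ 0.9785 -0.2062] -0.20767246 [0.5179 0.0991]
yaw -0.21397595 rail spacing [0.1232 0.1222]
x starts [0.4263 0.4252 0.4261]
O [ 0.6441 -0.0538] lane_left [0.6573 0.0068]
(315, 238, 94, 85)
corner in lane -0.141694964838684 -0.04143202084050465
corner in lane -0.14656319898682552 0.049337771129305985
corner in lane -0.05755907479167582 0.056861343921978384
corner in lane -0.05556905244781353 -0.03671373141352149
TCP in lane -0.16814988168469133 -0.03821329339332527 tool yaw err 0.00790502123365977
```

```bash
python3 -m crank '[0,0.05,0.179,0,0, 0,0.05,0.179,0,0, 0,0,0,0,0, 0,0,0,0.3,0, 0,0,0,0.3,0]'; python3 -m crank '[0,0,0,0.3,0, 0,0,0,0.3,0, 0,0,0,0.2,0, 0,0,0,0.08,0, 0,0,0,0,0]'
python3 - <<'E'
from h import *
s=observe(); p=s["position"][:2]-[.6573,.0068]; y=-.211
print("lane",p@[np.cos(y),np.sin(y)],p@[-np.sin(y),np.cos(y)],s["tool_rot"],s["force"])
a=camera("side")[180:300,265:385]; b=camera("wrist")
cv2.imwrite("pics/c2.png",np.hstack([cv2.resize(a,(400,400),interpolation=cv2.INTER_CUBIC),cv2.resize(b,(400,300)).__class__((400,400,3),np.uint8)*0+np.vstack([cv2.resize(b,(400,300)),np.zeros((100,400,3),np.uint8)])]))
E
```

```text
clock: 2.65
position: [0.4811, 0.0449, 0.2442]
tool_rot: [3.14, 0.002, 2.931]
force: [0.7, 0.4, -0.8]
finger_gap: 0.0425
finger_force: 0.0
clock: 3.15
position: [0.4803, 0.0445, 0.1379]
tool_rot: [-3.14, -0.002, 2.93]
force: [0.3, 0.4, 0.8]
finger_gap: 0.0426
finger_force: 0.0
lane -0.1809746449762549 -0.00020133069968052147 [-3.13986072e+00 -1.97645120e-03  2.93043066e+00] [0.29037557 0.38571147 0.7511943 ]
```

View pics/c2.png

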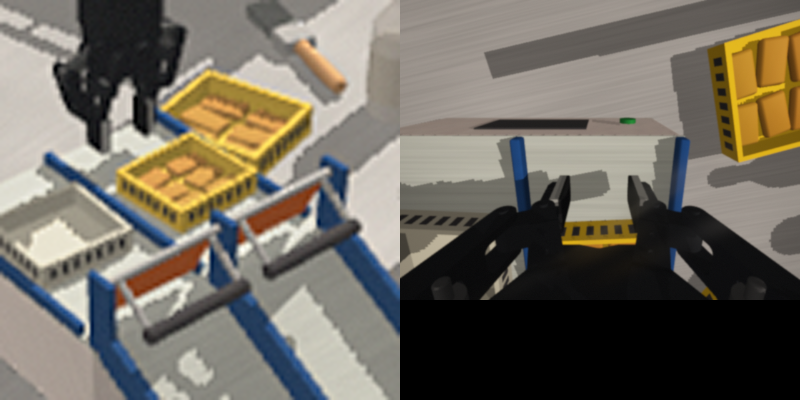

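```bash
python3 - <<'E'
from h import *
c=get_calibration("side")
for z in(.1,.105,.11,.115,.12):
    for x in((.475,.019),(.486,.07)):
        q=c["camera_matrix"]@(c["R"]@np.r_[x,z]+c["t"]); q=q[:2]/q[2]; print(z,((q-[265,180])*400/120).round(),end=" ")
    print()
E
```

```text
0.1 [ 98. 162.] 0.1 [142. 142.] 
0.105 [ 98. 158.] 0.105 [142. 137.] 
0.11 [ 98. 153.] 0.11 [142. 133.] 
0.115 [ 97. 148.] 0.115 [142. 128.] 
0.12 [ 97. 144.] 0.12 [142. 124.]
```

```bash
python3 -m crank '[0,0,0.04,0.04,0, 0,-0.05,0,0,0, 0,-0.05,0,0,0, 0,-0.05,0,0,0, 0,-0.04,0,0,0]'; python3 -m crank '[0,-0.04,0,0,0, 0,-0.04,0,0,0, 0,-0.04,0,0,0, 0,-0.04,0,0,0, 0,-0.04,0,0,0]';python3 -m crank '[0,-0.04,0,0,0, 0,-0.04,0,0,0, 0,-0.04,0,0,0, 0,-0.04,0,0,0, 0,-0.04,0,0,0]'
python3 - <<'E'
from h import *
s=observe(); p=s["position"][:2]-[.6573,.0068]; y=-.211
print("lane",p@[np.cos(y),np.sin(y)],p@[-np.sin(y),np.cos(y)],s["tool_rot"],s["force"])
f=lambda i:cv2.resize(i,(400,400),interpolation=cv2.INTER_CUBIC)
cv2.imwrite("pics/c3.png",np.hstack([f(camera("side")[180:320,265:405]),f(camera("scene")[190:330,240:380])]))
E
```

```text
clock: 3.75
position: [0.505, 0.0455, 0.1341]
tool_rot: [3.141, 0.0, 2.931]
force: [-0.8, 0.1, 0.3]
finger_gap: 0.0427
finger_force: 0.0
clock: 4.25
position: [0.528, 0.0404, 0.1338]
tool_rot: [-3.141, -0.0, 2.931]
force: [-0.5, -0.5, 0.2]
finger_gap: 0.0422
finger_force: 0.2
clock: 4.75
position: [0.5515, 0.0354, 0.1339]
tool_rot: [-3.142, -0.0, 2.931]
force: [-1.0, 0.5, 0.0]
finger_gap: 0.0424
finger_force: 0.2
lane -0.10940693147717626 0.005815353082995369 [-3.14152550e+00 -6.68009484e-05  2.93134660e+00] [-0.96320219  0.47525589  0.01792099]
```

View pics/c3.png

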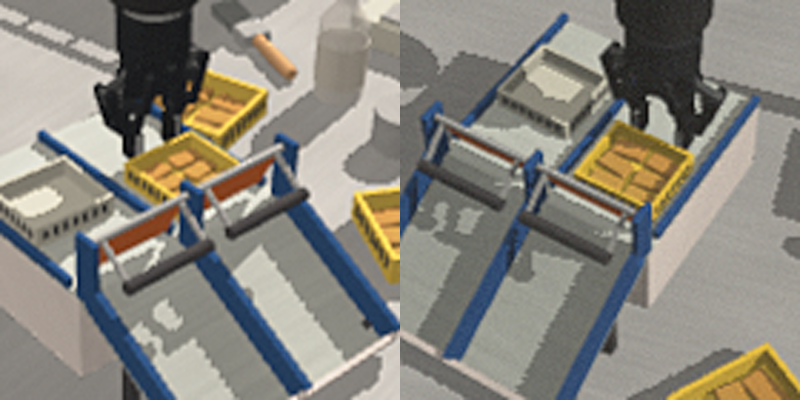

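The tray is moving squarely against both fingers, and it stands just ahead of the flap.

```bash
for i in 1; do python3 -m crank '[0,-0.04,0,0,0, 0,-0.04,0,0,0, 0,-0.04,0,0,0, 0,-0.04,0,0,0, 0,-0.04,0,0,0]'; python3 -m crank '[0,-0.04,0,0,0, 0,-0.04,0,0,0, 0,-0.04,0,0,0, 0,-0.04,0,0,0, 0,-0.04,0,0,0]';python3 -m crank '[0,-0.04,0,0,0, 0,-0.04,0,0,0, 0,-0.04,0,0,0, 0,-0.04,0,0,0, 0,0,0,0,0]'; done
python3 - <<'E'
from h import *
s=observe(); p=s["position"][:2]-[.6573,.0068]; y=-.211
print("lane",p@[np.cos(y),np.sin(y)],p@[-np.sin(y),np.cos(y)],s["tool_rot"],s["force"])
f=lambda i:cv2.resize(i,(400,400),interpolation=cv2.INTER_CUBIC)
cv2.imwrite("pics/c4.png",np.hstack([f(camera("side")[180:320,265:405]),f(camera("scene")[190:330,240:380])]))
E
```

```text
clock: 5.35
position: [0.575, 0.0304, 0.1339]
tool_rot: [-3.142, -0.0, 2.931]
force: [-1.4, 0.5, 1.1]
finger_gap: 0.0422
finger_force: 0.4
clock: 5.85
position: [0.5985, 0.0254, 0.1339]
tool_rot: [-3.142, -0.0, 2.931]
force: [-0.3, 0.1, 0.1]
finger_gap: 0.0426
finger_force: 0.5
clock: 6.35
position: [0.6176, 0.0214, 0.1338]
tool_rot: [3.142, 0.0, 2.931]
force: [-0.3, -0.7, 0.1]
finger_gap: 0.0428
finger_force: 0.0
lane -0.04183250201718916 0.005941446194455163 [3.14157668e+00 4.10576135e-04 2.93119624e+00] [-0.32467527 -0.72360773  0.07190225]
```

View pics/c4.png

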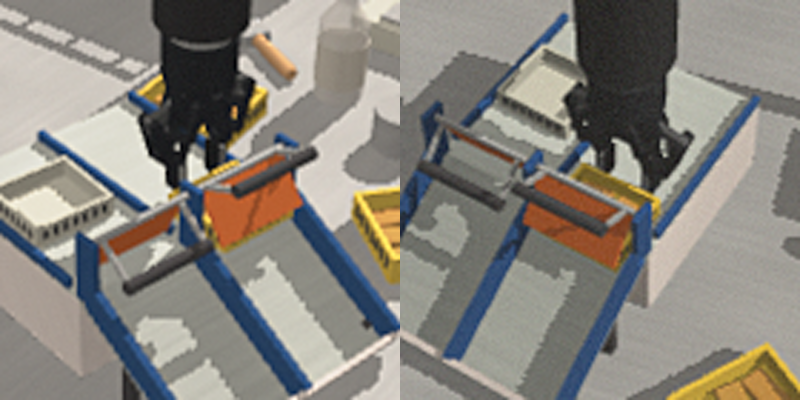

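The flap is riding on the tray. I'll continue in small, slow steps and watch for the tip.

```bash
python3 -m crank '[0,-0.03,0,0,0, 0,-0.03,0,0,0, 0,-0.03,0,0,0, 0,-0.03,0,0,0, 0,-0.03,0,0,0]'; python3 -m crank '[0,-0.03,0,0,0, 0,0,0,0,0, 0,0,0,0,0, 0,0,0,0,0]'
python3 - <<'E'
from h import *
s=observe(); p=s["position"][:2]-[.6573,.0068]; y=-.211
print("lane",p@[np.cos(y),np.sin(y)],p@[-np.sin(y),np.cos(y)],s["tool_rot"],s["force"])
f=lambda i:cv2.resize(i,(400,400),interpolation=cv2.INTER_CUBIC)
cv2.imwrite("pics/c5.png",np.hstack([f(camera("side")[180:320,265:405]),f(camera("scene")[190:330,240:380])]))
E
```

```text
clock: 6.95
position: [0.635, 0.0177, 0.1339]
tool_rot: [3.142, 0.0, 2.931]
force: [0.4, -0.6, 0.5]
finger_gap: 0.0428
finger_force: 0.0
clock: 7.35
position: [0.6379, 0.017, 0.1338]
tool_rot: [-3.142, -0.0, 2.931]
force: [-0.3, 0.2, 0.5]
finger_gap: 0.0427
finger_force: 0.0
lane -0.021084136069400315 0.005894199531639518 [-3.14157418e+00 -1.03370649e-04  2.93128584e+00] [-0.33559559  0.15097262  0.48197065]
```

View pics/c5.png

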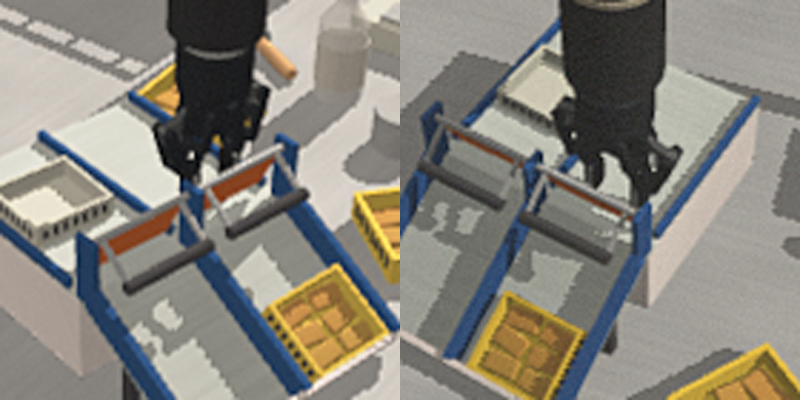

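The tray rests at the foot of the chute and the flap is shut. I'll draw the fingers straight back, then raise them.

```bash
python3 -m crank '[0,0.15,0,0,0, 0,0.2,0,0,0, 0,0.2,0,0,0, 0,0.2,0,0,0, 0,0.2,0,0,0]'; python3 -m crank '[0,0,0,-0.1,0, 0,0,0,-0.3,0, 0,0,0,-0.3,0, 0,0,0,-0.3,0, 0,0,0,-0.2,0]'; python3 -m crank '[0,0,0,0,0, 0,0,0,0,0, 0,0,0,0,0]'
python3 - <<'E'
from h import *
f=lambda i:cv2.resize(i,(400,400),interpolation=cv2.INTER_CUBIC)
cv2.imwrite("pics/c6.png",np.hstack([f(camera("side")[180:350,245:415]),f(camera("scene")[190:350,220:380])]))
E
```

```text
clock: 7.95
position: [0.5256, 0.0409, 0.134]
tool_rot: [3.141, 0.0, 2.931]
force: [-0.5, 0.2, 0.2]
finger_gap: 0.0428
finger_force: 0.0
clock: 8.45
position: [0.5276, 0.0408, 0.2815]
tool_rot: [3.14, 0.004, 2.932]
force: [0.5, -0.7, -0.3]
finger_gap: 0.0428
finger_force: 0.0
clock: 8.75
position: [0.5262, 0.0406, 0.2772]
tool_rot: [-3.141, -0.001, 2.931]
force: [0.2, -0.2, -0.1]
finger_gap: 0.043
finger_force: 0.0
```

View pics/c6.png

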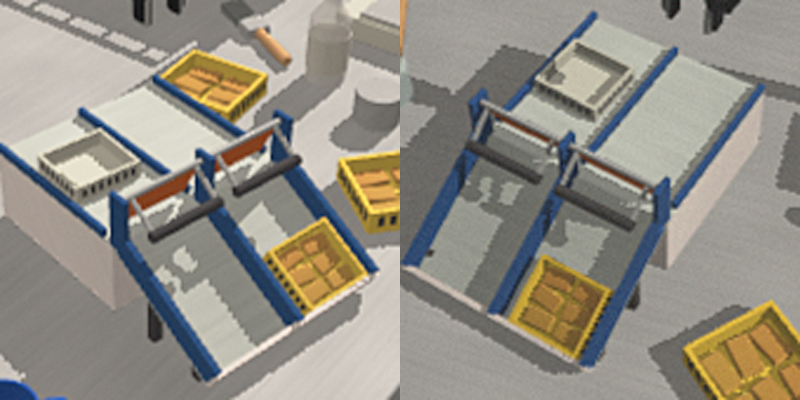

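The tray is down the chute, both flaps are shut, the white tray hasn't moved, and the arm is clear.

```bash
python3 -c "from bench import finish_job; print(finish_job())"
```

```text
the job is handed in; nothing more can be done
None
```

The sample tray was pushed steadily through the left flap and rests at the bottom of the chute, the flap is shut behind it, the white tray and its flap were left in place, and the job was handed in at about 9 s.

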